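Press a gas flask down in the sprung charging stand

TASK

Take the round-bodied gas flask (not the straight-sided canister) out of the rack by its neck and set it upright in the sprung ring of the charging stand, turned so that its side nipple lies between the ring's two upright prongs. Then press the flask down until the ring is fully down at its stop, and finish while still holding it pressed down there: do not let go. Leave the canister, the wrench and the loose collar where they are.

Things in the scene. Friction and masses are not known exactly. Their poses are not given: they have to be found in the camera images.
- flask_neck (a point): Grip point of the round gas flask: on its axis, mid-way along its straight aluminium neck (26 mm diameter; flat top 23 mm above this point, the ball begins 30 mm below). z up along the neck, x towards the side nipple. Ball centre 63 mm, underside 112 mm below this point. At the start it stands upright in one rack pocket, nipple towards world +x within about 60 degrees either way.
- flask_body (a point): Centre of the flask's steel ball, 70 mm in diameter; axes as flask_neck. Under the ball is a round stub 24 mm in diameter, its underside 49 mm below this point. The flask weighs 0.28 to 0.52 kg.
- flask_nipple (a point): Outer end of the flask's side nipple (10 mm in diameter, level with the ball centre, ending 58 mm from the flask's axis along x), same axes as flask_neck.
- ring_seat (a point): Centre of the upper edge of the stand's sprung ring (80 mm outside, hole 58 mm), 65 mm above the bench at rest; moves with the ring. z up, x points to the middle of the gap between its two upright prongs (22 mm gap, 39 to 53 mm from the axis, tops 34 mm above this point). The seated ball's centre is 20 mm above this point, flask_neck 83 mm above.
- ring (a joint): How far the sprung ring is pressed down, m: 0 at rest (top), 0.016 at the stop. The spring pushes back with 8 N at rest, 16 N at the stop; the flask's own weight does not move it. The stand has a round foot 130 mm in diameter, bolted down; three 8 mm guide rods stand 47 mm from its axis on the sides away from the prongs, tops 63 mm above the bench.
- rack: Plywood board 110 x 250 x 12 mm with two black ring pockets (56 mm hole, 72 mm outside, tops 46 mm above the bench) 130 mm apart along its y axis; origin under its centre on the bench, z up. Fixed to the bench. One pocket holds the flask, the other the canister.
- canister_center (a point): Bystander: middle of the straight-sided steel canister, 52 mm in diameter, 130 mm tall with a 26 mm neck, standing in the other pocket.
- wrench: Bystander: steel open-ended wrench 170 mm long lying on the bench beyond the work, origin on its underside.
- collar: Bystander: dark steel pipe collar, 60 mm outside, 48 mm inside, 35 mm tall, standing on the bench; origin at the centre of its underside.
Things that resemble listed ones, but are neither listed nor needed, are in the scene too. Leave any yellow look-alike of the part that bears flask_neck alone. Leave any yellow look-alike of the part that bears ring_seat alone.

How it is judged:
On the way:
1. the round flask has been lifted out of the rack, upright and clear of it (height (world z) of flask_body above 0.105 m and angle between flask_body's own z axis and vertical below 0.5 rad), for 0.1 s.
At the end, for the whole second after the job is handed in: Ring pressed down at least 12.5 of 16 mm by the flask (over 6 N); ball in the ring (axis within 6 mm, centre 14 to 26 mm above its edge), upright within 0.15 rad, nipple end within 10 mm of mid-gap; fingers push the flask with over 3 N; flask still (under 20 mm/s) (value of joint ring above 0.0125 m and horizontal distance between flask_body and ring_seat below 0.006 m and z of flask_body in the frame of ring_seat between 0.014 and 0.026 m and angle between flask_body's own z axis and vertical below 0.15 rad and x of flask_nipple in the frame of ring_seat above 0.04 m and y of flask_nipple in the frame of ring_seat between -0.01 and 0.01 m and contact force between flask and ring above 6 N and contact force between the fingers and flask above 3 N and linear speed of flask below 0.02 m/s); the arm keeps its last pose, push and grip.
It fails at once if the canister is shifted by more than 30 mm or tipped (distance of canister_center from where it was at the start of the episode above 0.03 m or angle between canister_center's own z axis and vertical above 0.4 rad).
It fails at once if the wrench or the collar is shifted by more than 40 mm (distance of any of wrench, collar from where it was at the start of the episode above 0.04 m).
It also fails if it takes over 42 s, if anything falls off the work surface, if the arm or the gripper's body presses on something with over 40 N, if the wrist force passes 120 N, or if a joint passes its speed limit or range.

ROBOT

A 7-joint arm with a two-finger parallel gripper is mounted at the origin on the work surface. World frame = base frame: x ahead of the robot, y to its left, z up, the work surface at z = 0. Lengths are in m, angles in rad, forces in N, time in s.
With the tool pointing down it reaches from about 0.4 to 0.875 m from the base axis. Payload 19.3 kg.
Tool frame: the origin (TCP) lies between the finger pads; the fingertips stand bot.nose_length ahead of it and the grasp point (between the pads) lies 6 mm ahead of it (bot.nose_length is the distance from the TCP to the fingertips, in m); z points along the fingers, y is the direction in which the jaws open and shut (so a half turn about z gives the same grasp; the last joint's range is limited). The gripper opens to 85 mm and grips with 20 to 120 N. Pads are 22 mm wide; open, the fingers measure 114 mm over their backs; the gripper's body (76 mm by 85 mm) begins 54 mm behind the grasp point. The pads swing forward as they close: fully open they stand 13 mm farther back than shut.
Start: joints at [-1.328, 0.521, -0.036, 1.599, 0.021, 1.021, -0.113], TCP at [0.192, 0.595, 0.256] pointing down, gripper open.
Joint ranges: [-2.91, 2.91], [-0.3, 2.13], [-1.5, 1.42], [0.17, 2.43], [-1.26, 4.41], [0.16, 1.93], [-2.52, 2.52]. Speed limits (rad/s): [1.89, 1.89, 2.39, 2.39, 3.01, 3.01, 3.01].

INTERFACE

Orientations are given as a unit quaternion [w, x, y, z].
In Python, from rig import sensors, imaging, bot gives the robot as it stands.
- The arm moves only by the tool move_arm, never from a script. Its argument "rows" is a list of rows, each a list of 3 entries, a list of its own where there are three numbers: the shift along the tool's x, y, z each as a share of 15 cm, from -1 to 1, then the turn, a rotation vector about the tool's x, y, z each as a share of 2 pi rad, from -1 to 1, then the finger opening in mm, from 0 to 85.4. A call has 1 to 5 rows; each row is the pose to reach, as a shift and turn from the pose commanded when the call began, along the tool's axes at that moment, turning the shorter way round; what a row does not reach only later rows make up. A row lasts 1/8 s, in which the tool goes at most 62.5 mm and 10.7 degrees, less where a joint would pass 70% of its speed; a pose out of reach is approached as far as the arm can. A call with a number of a shift or a turn outside -1 to 1 is refused whole. A call with a gripper value outside its range is refused whole. The fingers move at their own pace and stop on an object; "grip_force" is the grip in N (left out, the last holds). Time passes only in rows, so rows that repeat a pose let the fingers close. It gives the time, the measured TCP pose, the force and the opening at its end, in the units of the state.
- sensors.get_state(): the state, without advancing time (a new reading comes with each control period).
- imaging.read_camera(name): name is "scene" or "top" or "wrist"; returns the picture (480x640x3 uint8, red, green, blue); there is no depth.
- imaging.camera_model(name): a dict with "intrinsics" (3x3 intrinsics, pixels), "k1" (the pictures are not rectified: a ray, as slopes to the right and down, at radius r is drawn at 1 + k1 r^2 times it, then the intrinsics apply), "extrinsics" (4x4, takes a point from world to camera coordinates). Camera axes: x right, y down, z forward; pixel columns grow to the right and rows downward; lengths in m; the calibration is good to about 2 mm. A picture is of the moment at which its call begins: read the wrist's pose just before it. camera_model takes no time and is no camera call; for the wrist camera it gives the pose at the moment of the call.
- bot.finish_job(): hands the job in, once; it reports no verdict.
Trained networks look in the newest picture that a camera, given by its name, has taken for a name from the list of things; names that differ only in an ending like _2 or _b are one class to them, and where a whole thing is asked for, a point or a joint stands for the part that bears it (a point fixed in the world has none). Each returns a list of dicts, best first, with "confidence" (0 to 1); they miss things now and then, are a little off and sometimes report something else, mostly with a low value. They report only what shows in the picture. A call takes as long as a camera call. They do not tell look-alikes from the thing itself.
- imaging.search_frame(camera, target): "location" ([x, y, z] in m, in the coordinates of the camera as it stood for that picture, good to about 4 mm: the middle of the surface that is visible of it).
- imaging.cut_out(camera, target): "region" (480x640 bool, what is visible of it).
The state is a dict: "time_s": time; "q": joint angles; "qd": joint speeds; "joint_torque": joint torques, N m; "position": TCP position; "ee_rot": TCP orientation; "contact_force": force on the tool from outside, world axes, zero at the start; "wrist_torque": the same for the moment, N m; "width": opening from 0.0 (shut) to 1.0 (fully open).
Only numpy, scipy, OpenCV 4.12 (cv2) and the standard library are available. Lean on these libraries where they do the work, as an engineer would, in place of code of your own. Each camera call takes 0.05 s, during which the arm holds its last target. There are 200 camera calls.

## Working session

There is one attempt and no reset: what is moved stays moved. The work goes in short steps, Python scripts to look and compute and a tool call to move; the robot and the scene stay as the last step left them, time stands still between calls to the robot, and variables do not carry over. Pictures are saved under pics/ and viewed, about 8 in all and at most 12, crops included, and the job is handed in when it is done.

Besides the shell and the picture viewer there is one more tool, called as name(argument=value, ...), one argument or row to a line, values as JSON. move_arm: Moves the arm, as the interface text tells. Shift numbers are shares of 15 cm and turn numbers shares of 2 pi rad, none past 1 either way. Its arguments: {"type":"object","properties":{"rows":{"type":"array","items":{"type":"array"}},"grip_force":{"type":"number"}},"required":["rows"]}

```bash
ls; mkdir -p pics; cat > h.py <<'E'
import numpy as np, cv2
from rig import sensors, imaging, bot
from scipy.spatial.transform import Rotation as R
def model(c):
    m=imaging.camera_model(c); return np.array(m["intrinsics"]),m["k1"],np.array(m["extrinsics"])
def c2w(E,p): return E[:3,:3].T@(np.array(p)-E[:3,3])
def proj(M,P):
    K,k,E=M; p=E[:3,:3]@np.array(P)+E[:3,3]; s=p[:2]/p[2]; s=s*(1+k*(s@s)); return K[:2,:2]@s+K[:2,2]
def ray(M,uv):
    K,k,E=M; d=np.linalg.inv(K[:2,:2])@(np.array(uv,float)-K[:2,2]); s=d.copy()
    for _ in range(20): s=d/(1+k*(s@s))
    return -E[:3,:3].T@E[:3,3], E[:3,:3].T@np.array([s[0],s[1],1])
def atz(M,uv,z):
    o,d=ray(M,uv); return o+d*(z-o[2])/d[2]
def Rt(q): return R.from_quat([q[1],q[2],q[3],q[0]])
E
python3 - <<'E'
from h import *
s=sensors.get_state(); print(s["time_s"],s["position"],s["ee_rot"],s["width"],bot.nose_length)
ims=[]
for c in ["scene","top"]:
    im=imaging.read_camera(c); M=model(c); cv2.imwrite(f"pics/{c}0.png",im[...,::-1])
    for t in ["flask_body","flask_neck","flask_nipple","ring_seat","ring","rack","canister_center","wrench","collar"]:
        for r in imaging.search_frame(c,t)[:3]:
            w=c2w(M[2],r["location"]); print(c,t,round(r["confidence"],2),w.round(3),proj(M,w).round(0))
E
```

```text
pics
0.0 [0.19226182 0.59438174 0.25573559] [-5.41767621e-05  1.55764242e-01  9.87794097e-01 -5.65359921e-04] 1.0017180161179813 0.025
scene flask_body 0.89 [0.678 0.145 0.073] [431. 268.]
scene flask_body 0.83 [0.358 0.191 0.066] [364. 163.]
scene flask_body 0.8 [0.514 0.058 0.088] [340. 215.]
scene flask_neck 0.85 [0.685 0.141 0.07 ] [431. 272.]
scene flask_neck 0.82 [0.514 0.053 0.091] [337. 215.]
scene flask_neck 0.76 [0.356 0.189 0.067] [363. 162.]
scene flask_nipple 0.86 [0.678 0.137 0.07 ] [427. 271.]
scene flask_nipple 0.84 [0.356 0.188 0.068] [363. 162.]
scene flask_nipple 0.75 [0.514 0.058 0.088] [339. 216.]
scene ring_seat 0.98 [ 0.538 -0.139  0.062] [239. 269.]
scene ring_seat 0.57 [ 0.574 -0.325  0.064] [129. 323.]
scene ring 0.87 [ 0.575 -0.323  0.063] [130. 323.]
scene ring 0.84 [ 0.537 -0.135  0.059] [241. 270.]
scene rack 0.65 [0.535 0.118 0.015] [373. 242.]
scene canister_center 0.61 [0.526 0.184 0.091] [404. 199.]
scene wrench 0.68 [ 0.726 -0.011  0.008] [358. 348.]
scene collar 0.8 [ 0.382 -0.     0.018] [286. 211.]
scene collar 0.54 [0.515 0.061 0.088] [341. 215.
[... 230 characters left out ...]
0.348 0.189 0.078] [214. 362.]
top flask_neck 0.55 [0.498 0.062 0.091] [290. 276.]
top flask_nipple 0.68 [0.66  0.147 0.073] [247. 184.]
top flask_nipple 0.67 [0.352 0.192 0.077] [212. 359.]
top ring_seat 0.84 [ 0.569 -0.325  0.066] [508. 242.]
top ring_seat 0.72 [ 0.524 -0.133  0.064] [402. 265.]
top ring 0.91 [ 0.518 -0.135  0.066] [404. 268.]
top ring 0.77 [ 0.569 -0.318  0.067] [504. 242.]
top rack 0.87 [0.501 0.136 0.016] [253. 275.]
top rack 0.67 [0.497 0.061 0.092] [291. 277.]
top canister_center 0.86 [0.51  0.187 0.086] [218. 267.]
top canister_center 0.24 [0.5   0.064 0.09 ] [289. 275.]
top wrench 0.94 [ 0.711 -0.01   0.006] [335. 168.]
top collar 0.8 [0.37  0.005 0.033] [322. 350.]
```

View pics/scene0.png

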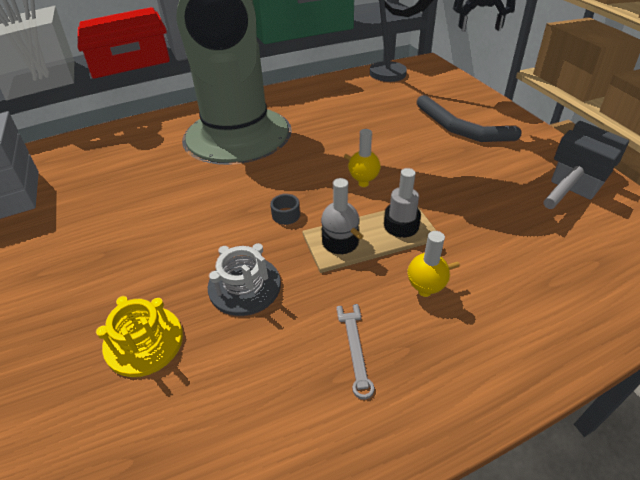

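View pics/top0.png

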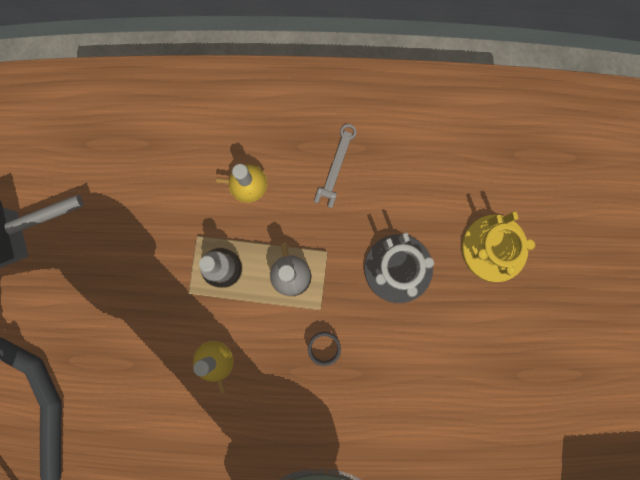

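The scene view shows these candidates:
- **Flask:** the grey round flask in the rack at (340,215) is my choice. The yellow look-alikes are at (430,270) and (364,163), and the canister is at (404,205).
- **Stand:** the grey stand at (240,270) is my choice. The yellow look-alike is at (140,330).

The top view agrees: flask at (290,273) and stand at (402,266) with its prongs facing up-image. The wrench is at (337,165) and the collar at (324,348).

Next is a close crop of both to check the choice.

```bash
python3 - <<'E'
from h import *
t=cv2.imread("pics/top0.png"); s=cv2.imread("pics/scene0.png")
z=lambda im,x,y,w,h,:cv2.resize(im[y:y+h,x:x+w],None,fx=4,fy=4,interpolation=cv2.INTER_CUBIC)
a=np.hstack([z(t,250,235,90,75),z(t,360,225,90,75)]); b=np.hstack([z(s,300,175,90,75),z(s,200,235,90,75)])
cv2.imwrite("pics/crop0.png",np.vstack([a,b]))
for c in ["top","scene"]:
    M=model(c); print(c,(-M[2][:3,:3].T@M[2][:3,3]).round(3))
    for t_,n in [("flask_body",3),("ring_seat",2),("canister_center",1)]:
        for r in imaging.cut_out(c,t_)[:n]:
            m=r["region"].astype(np.uint8); x,y,w,h=cv2.boundingRect(m); print(c,t_,round(r["confidence"],2),x,y,w,h)
E
```

```text
top [0.467 0.004 0.908]
top flask_body 0.72 270 244 40 52
top flask_body 0.72 193 341 41 51
top flask_body 0.6 216 164 51 39
top ring_seat 0.96 376 234 57 61
top ring_seat 0.64 478 212 56 63
top canister_center 0.57 199 252 35 30
scene [ 1.054 -0.202  0.612]
scene flask_body 0.81 407 231 52 66
scene flask_body 0.59 346 130 34 56
scene ring_seat 0.8 97 297 67 56
scene ring_seat 0.67 209 243 60 48
scene canister_center 0.76 390 169 29 53
```

View pics/crop0.png

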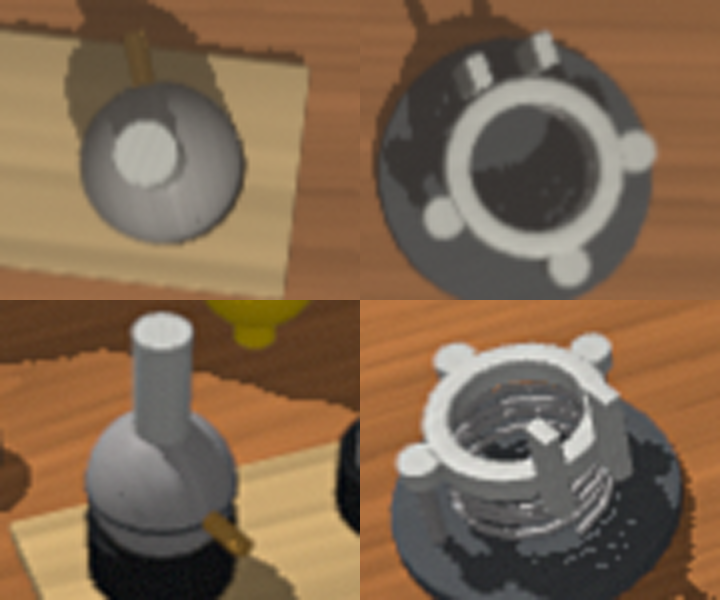

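The crop confirms the choice: a grey ball flask with its brass nipple towards +x, and a grey ring with two prongs. In top pixels the neck top is (286.5,273.3), the ball (290.5,275.5), the nipple end (284,244), the ring centre (404,267) and the prong tops (391,242.5) and (406.3,236.3).

```bash
python3 - <<'E'
from h import *
T=model("top");S=model("scene")
print("neck",atz(T,(286.5,273.3),.153),"scene",atz(S,(340.7,183),.153))
b=atz(T,(290.5,275.5),.067);print("ball",b,atz(S,(340.5,220),.067))
n=atz(T,(284,243.5),.069);d=n-b;print("nip",n,np.hypot(*d[:2]),np.arctan2(d[1],d[0]))
r=atz(T,(404,267),.065);print("ring",r,atz(S,(240,263),.065))
p=(atz(T,(391,242.5),.099)+atz(T,(406.3,236.3),.099))/2;d=p-r;print("gap",p,np.hypot(*d[:2]),np.arctan2(d[1],d[0]))
# guide rods z=.063, expected gap opposite
for q in [(634,152),(570,266),(443,218)]:
    w=atz(T,((q[0]-360)/4+360,225+q[1]/4),.063);d=w-r;print("rod",np.hypot(*d[:2]),np.arctan2(d[1],d[0]))
s=sensors.get_state();print(Rt(s["ee_rot"]).as_matrix().round(3))
E
```

```text
neck [0.49987811 0.06357796 0.153     ] scene [0.50604784 0.06394168 0.153     ]
ball [0.50001921 0.06321329 0.067     ] [0.50426769 0.06484326 0.067     ]
nip [0.55572264 0.07645093 0.069     ] 0.05725475209375894 0.2333170595043756
ring [ 0.52026792 -0.13583366  0.065     ] [ 0.52757064 -0.13342819  0.065     ]
gap [ 0.56486886 -0.12062984  0.099     ] 0.047121120475069764 0.3285319848743826
rod 0.044856100986811004 -1.3851291011996287
rod 0.045537136693406186 -2.7850469681718684
rod 0.04659804186955996 2.084572610015652
[[-0.951  0.308 -0.   ]
 [ 0.308  0.951 -0.   ]
 [ 0.    -0.    -1.   ]]
```

move_arm(
  rows=[
    [[-0.763,-0.683,0],[0,0,0],85],
    [[-0.763,-0.683,0],[0,0,0],85],
    [[-0.763,-0.683,0],[0,0,0],85],
    [[-0.763,-0.683,0],[0,0,0],85],
  ],
)

```text
time_s: 1.8
position: [0.2712, 0.4604, 0.2568]
ee_rot: [0.0, 0.157, 0.988, 0.0]
contact_force: [-0.2, 1.6, -0.4]
width: 0.996
```

move_arm(
  rows=[
    [[-0.763,-0.683,0],[0,0,0],85],
    [[-0.763,-0.683,0],[0,0,0],85],
    [[-0.763,-0.683,0],[0,0,0],85],
    [[-0.763,-0.683,0],[0,0,0],85],
  ],
)

```text
time_s: 2.3
position: [0.3479, 0.3285, 0.2565]
ee_rot: [0.0, 0.157, 0.988, 0.0]
contact_force: [-0.4, 0.9, 0.5]
width: 0.999
```

move_arm(
  rows=[
    [[-0.763,-0.683,0],[0,0,0],85],
    [[-0.763,-0.683,0],[0,0,0],85],
    [[-0.763,-0.683,0],[0,0,0],85],
    [[-0.763,-0.683,0],[0,0,0],85],
  ],
)

```text
time_s: 2.8
position: [0.4252, 0.1964, 0.2563]
ee_rot: [0.0, 0.157, 0.988, 0.0]
contact_force: [-0.5, -0.1, -0.6]
width: 0.994
```

move_arm(
  rows=[
    [[-0.763,-0.683,0],[0,0,0],85],
    [[-0.763,-0.683,0],[0,0,0],85],
    [[-0.763,-0.683,0],[0,0,0],85],
    [[-0.763,-0.683,0],[0,0,0],85],
  ],
)

```text
time_s: 3.3
position: [0.5026, 0.0641, 0.2561]
ee_rot: [0.0, 0.156, 0.988, -0.0]
contact_force: [0.3, 0.4, 0.3]
width: 0.994
```

```bash
python3 - <<'E'
from h import *
s=sensors.get_state(); M=model("wrist"); im=imaging.read_camera("wrist"); cv2.imwrite("pics/w1.png",im[...,::-1])
print(s["position"],(-M[2][:3,:3].T@M[2][:3,3]).round(3),M[2][2,:3].round(3))
for n,P in [("necktop",[.502,.0637,.153]),("ball",[.502,.0637,.067]),("ring",[.523,-.135,.065])]: print(n,proj(M,P).round(1))
E
```

```text
[0.50255923 0.0641107  0.25607671] [0.428 0.087 0.373] [ 0.286 -0.092 -0.954]
necktop [321.2 253.7]
ball [320.7 214.4]
ring [ 93.4 312.4]
```

View pics/w1.png

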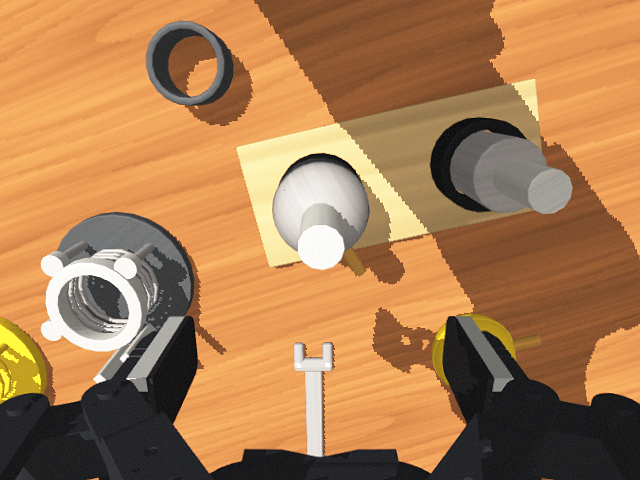

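The wrist view shows the flask's neck top at (321,246) and ball at (321,205). The ring is at about (95,306), with its prongs behind the left finger.

```bash
python3 - <<'E'
from h import *
M=model("wrist")
print(atz(M,(321,246),.153),atz(M,(321,205),.067),atz(M,(95.5,305.5),.065))
im=cv2.imread("pics/w1.png");g=cv2.cvtColor(im,cv2.COLOR_BGR2GRAY)
m=((g>238)).astype(np.uint8);n,l,st,c=cv2.connectedComponentsWithStats(m)
for i in range(1,n):
    if st[i,4]>300: print(st[i],c[i].round(1))
E
```

```text
[0.4971407  0.06624269 0.153     ] [0.49469372 0.06742803 0.067     ] [ 0.51761593 -0.12904368  0.065     ]
[242 139 118  44 713] [285.2 159.3]
[ 298  225   46   44 1601] [320.3 246.5]
[  41  255  100   96 3459] [ 85.7 303.8]
[114 258  22  21 332] [125.2 267.3]
```

move_arm(
  rows=[
    [[0.02,0,0.4],[0,0,0],85],
    [[0.02,0,0.7],[0,0,0],85],
    [[0.02,0,0.8],[0,0,0],85],
    [[0.02,0,0.8],[0,0,0],85],
    [[0.02,0,0.8],[0,0,0],50],
  ],
  grip_force=100,
)

```text
time_s: 3.98
position: [0.4998, 0.0654, 0.1378]
ee_rot: [0.001, 0.156, 0.988, 0.0]
contact_force: [-0.1, 0.9, 0.6]
width: 0.81
```

move_arm(
  rows=[
    [[0,0,0],[0,0,0],15],
    [[0,0,0],[0,0,0],15],
    [[0,0,0],[0,0,0],15],
    [[0,0,0],[0,0,0],15],
    [[0,0,0],[0,0,0],15],
  ],
  grip_force=100,
)

```text
time_s: 4.6
position: [0.4994, 0.0651, 0.1369]
ee_rot: [0.001, 0.156, 0.988, 0.0]
contact_force: [-1.4, 2.2, 7.8]
width: 0.278
```

move_arm(
  rows=[
    [[0,0,-0.15],[0,0,0],10],
    [[0,0,-0.35],[0,0,0],10],
    [[0,0,-0.55],[0,0,0],10],
    [[0,0,-0.7],[0,0,0],10],
    [[0,0,-0.7],[0,0,0],10],
  ],
)

```text
time_s: 5.22
position: [0.4994, 0.0648, 0.2423]
ee_rot: [0.001, 0.156, 0.988, 0.001]
contact_force: [0.2, -0.4, -4.8]
width: 0.277
```

```bash
python3 - <<'E'
from h import *
s=sensors.get_state(); print(s["position"],s["contact_force"],s["width"])
a=imaging.read_camera("top");w=imaging.read_camera("wrist");c=imaging.read_camera("scene")
cv2.imwrite("pics/s2.png",c[...,::-1])
cv2.imwrite("pics/w2.png",w[...,::-1])
a=cv2.resize(a[215:305,250:450],(800,360),interpolation=cv2.INTER_CUBIC)
b=cv2.resize(c[130:250,240:440],(400,240)); d=cv2.resize(w,(320,240))
o=np.zeros((600,800,3),np.uint8);o[:360]=a;o[360:,:400]=b;o[360:,400:720]=d
cv2.imwrite("pics/c2.png",o[...,::-1])
E
```

```text
[0.49937515 0.06484724 0.24232168] [ 0.2295519  -0.42604453 -4.7926792 ] 0.2769226524933068
```

View pics/c2.png

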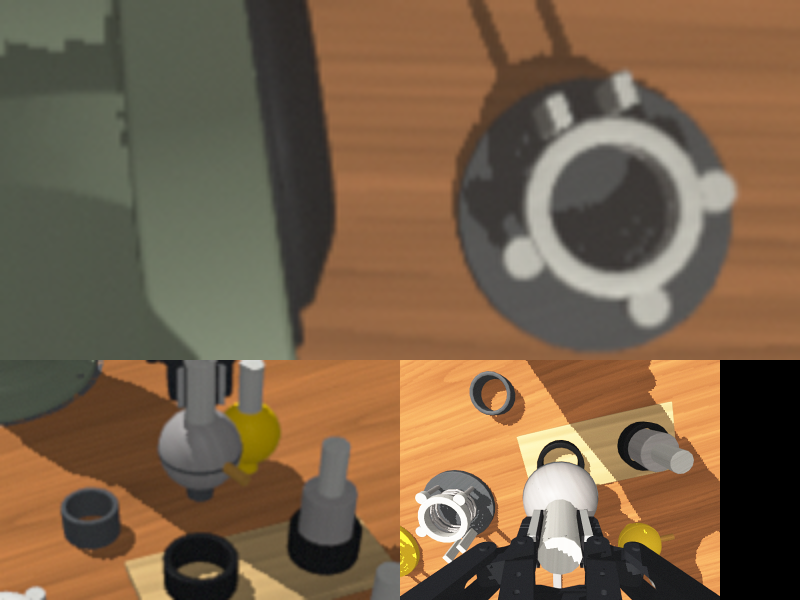

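The flask is lifted and upright at about 0.49 kg, with the pocket empty. Next I carry it over the ring.

move_arm(
  rows=[
    [[-0.09,-0.2,0],[0,0,0],10],
    [[-0.18,-0.4,0],[0,0,0],10],
    [[-0.27,-0.606,0],[0,0,0],10],
    [[-0.27,-0.606,0],[0,0,0],10],
  ],
)

```text
time_s: 5.88
position: [0.509, -0.0368, 0.2402]
ee_rot: [-0.001, 0.158, 0.987, -0.001]
contact_force: [0.2, 0.8, -4.5]
width: 0.288
```

move_arm(
  rows=[
    [[-0.09,-0.2,0],[0,0,-0.006],10],
    [[-0.18,-0.4,0],[0,0,-0.012],10],
    [[-0.27,-0.606,0],[0,0,-0.017],10],
    [[-0.27,-0.606,0],[0,0,-0.017],10],
    [[-0.27,-0.606,0],[0,0,-0.017],10],
  ],
)

```text
time_s: 6.5
position: [0.5199, -0.1322, 0.2406]
ee_rot: [-0.001, 0.103, 0.995, 0.0]
contact_force: [-0.7, 0.5, -3.9]
width: 0.284
```

```bash
python3 - <<'E'
from h import *
s=sensors.get_state(); print(s["position"],s["contact_force"],s["width"])
W=model("wrist");w=imaging.read_camera("wrist");S=model("scene");c=imaging.read_camera("scene")
cv2.imwrite("pics/w3.png",w[...,::-1]);cv2.imwrite("pics/s3.png",c[...,::-1])
p=np.array(s["position"]);b=p-[0,0,.069]
for n,P in [("ball",b),("stub",b-[0,0,.049]),("nip.34",b+.058*np.array([np.cos(.34),np.sin(.34),0])),("ring",[.521,-.1345,.065])]: print(n,proj(S,P).round(1),proj(W,P).round(1))
a=cv2.resize(c[170:320,180:310],(520,600),interpolation=cv2.INTER_CUBIC)
cv2.imwrite("pics/c3.png",np.hstack([a,cv2.resize(w[:,160:420],(280,517))if 0 else np.zeros((600,1,3),np.uint8)])[...,::-1])
E
```

```text
[ 0.51987154 -0.13218393  0.24055735] [-0.74423911  0.52262826 -3.91423655] 0.2838815954690911
ball [228.9 212. ] [322.4 279.5]
stub [234.  235.2] [321.7 246.2]
nip.34 [251.6 230.3] [382.1 370.6]
ring [238.3 260.6] [318.3 222.5]
```

View pics/c3.png

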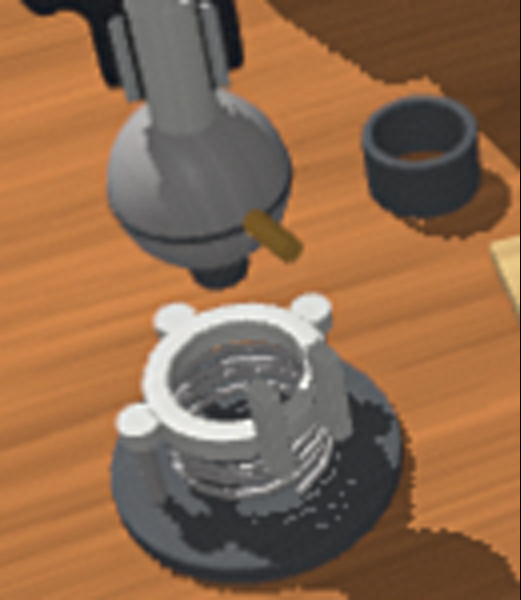

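View pics/w3.png

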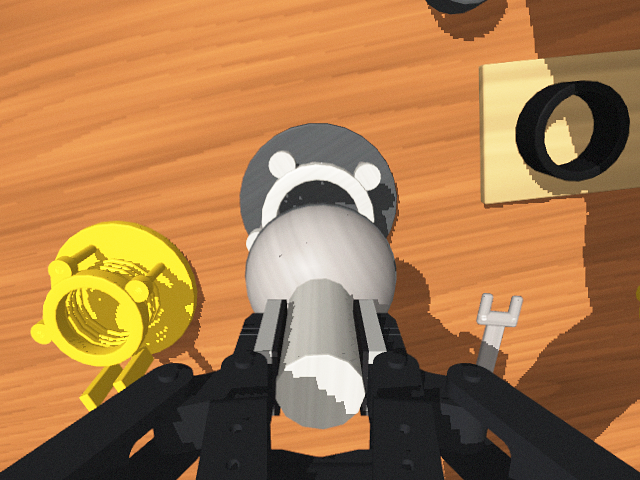

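The pictures agree with prediction: nipple angle about 0.34 rad, and the axis about 2 mm off in y. I'll correct that and lower to just above the seat.

move_arm(
  rows=[
    [[-0.01,-0.012,0.15],[0,0,0],10],
    [[-0.01,-0.012,0.3],[0,0,0],10],
    [[-0.01,-0.012,0.45],[0,0,0],10],
    [[-0.01,-0.012,0.53],[0,0,0],10],
    [[-0.01,-0.012,0.53],[0,0,0],10],
  ],
  grip_force=120,
)

```text
time_s: 7.22
position: [0.521, -0.1347, 0.1614]
ee_rot: [-0.001, 0.103, 0.995, 0.0]
contact_force: [-0.1, -0.3, -4.4]
width: 0.28
```

```bash
python3 - <<'E'
from h import *
s=sensors.get_state(); print(s["position"],s["contact_force"],s["width"])
w=imaging.read_camera("wrist");c=imaging.read_camera("scene")
a=cv2.resize(c[200:320,180:290],(550,600),interpolation=cv2.INTER_CUBIC)
b=cv2.resize(w[120:480,220:420],(240,432))
o=np.zeros((600,790,3),np.uint8);o[:,:550]=a;o[:432,550:]=b
cv2.imwrite("pics/c4.png",o[...,::-1])
E
```

```text
[ 0.52099426 -0.13469642  0.16142067] [-0.07826739 -0.32143237 -4.37264739] 0.2796538512846201
```

View pics/c4.png

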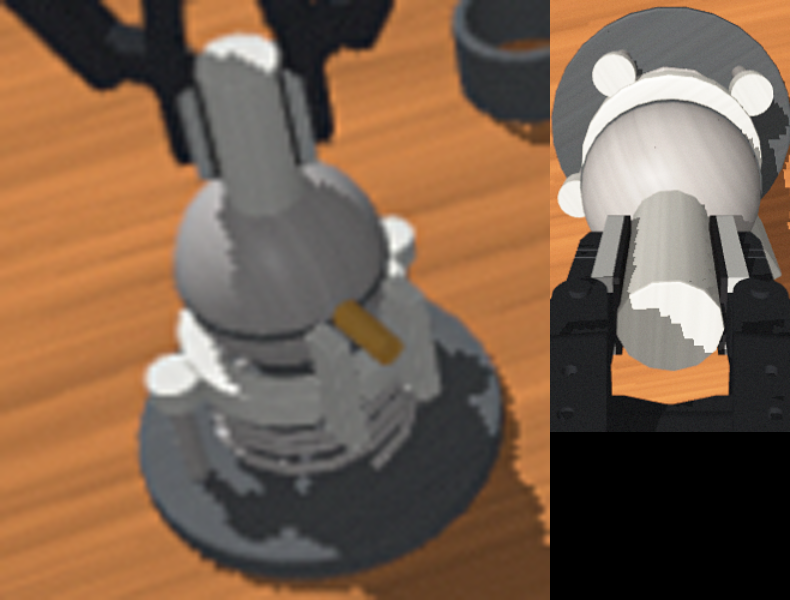

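The nipple lies in the middle of the prong gap. Next I lower into contact.

move_arm(
  rows=[
    [[0,0,0.03],[0,0,0],10],
    [[0,0,0.06],[0,0,0],10],
    [[0,0,0.08],[0,0,0],10],
    [[0,0,0.08],[0,0,0],10],
  ],
)

```text
time_s: 7.82
position: [0.5212, -0.1349, 0.1498]
ee_rot: [-0.0, 0.103, 0.995, 0.0]
contact_force: [-2.9, 3.4, 4.9]
width: 0.273
```

```bash
python3 - <<'E'
from h import *
s=sensors.get_state(); print(s["position"],s["contact_force"],s["wrist_torque"],s["width"])
M=model("scene"); print(proj(M,np.array([.521,-.1347,.0924])))
E
```

```text
[ 0.52121958 -0.13488116  0.14982342] [-2.93458287  3.37712442  4.89908343] [1.01826113 0.51153428 0.0594833 ] 0.27278164612271266
[235.61578251 249.27276891]
```

move_arm(
  rows=[
    [[0.008,0.006,0.02],[0,0,0],10],
    [[0.008,0.006,0.05],[0,0,0],10],
    [[0.008,0.006,0.07],[0,0,0],10],
    [[0.008,0.006,0.08],[0,0,0],10],
    [[0.008,0.006,0.08],[0,0,0],10],
  ],
)

```text
time_s: 8.45
position: [0.5207, -0.1343, 0.1385]
ee_rot: [0.001, 0.103, 0.995, -0.0]
contact_force: [-2.3, 1.8, 12.0]
width: 0.273
```

move_arm(
  rows=[
    [[0.005,0.003,0.01],[0,0,0],10],
    [[0.005,0.003,0.015],[0,0,0],10],
    [[0.005,0.003,0.015],[0,0,0],10],
    [[0.005,0.003,0.015],[0,0,0],10],
  ],
)

```text
time_s: 8.95
position: [0.521, -0.1343, 0.138]
ee_rot: [0.002, 0.103, 0.995, -0.0]
contact_force: [-8.2, 1.3, 44.3]
width: 0.279
```

move_arm(
  rows=[
    [[0.004,0,-0.006],[0,0,0],10],
    [[0.004,0,-0.006],[0,0,0],10],
    [[0.004,0,-0.006],[0,0,0],10],
    [[0.004,0,-0.006],[0,0,0],10],
  ],
)

```text
time_s: 9.45
position: [0.5205, -0.1341, 0.1382]
ee_rot: [0.002, 0.103, 0.995, -0.0]
contact_force: [-1.6, 0.1, 27.1]
width: 0.28
```

```bash
python3 - <<'E'
from h import *
c=imaging.read_camera("scene");w=imaging.read_camera("wrist")
s=sensors.get_state(); print(s["time_s"],s["position"],s["contact_force"],s["width"])
o=np.zeros((600,790,3),np.uint8);o[:,:550]=cv2.resize(c[200:320,180:290],(550,600),interpolation=cv2.INTER_CUBIC);o[:432,550:]=cv2.resize(w[120:480,220:420],(240,432))
cv2.imwrite("pics/c5.png",o[...,::-1])
E
```

```text
9.55 [ 0.52050013 -0.13412546  0.13815549] [-2.48980839  0.29190667 27.10534443] 0.27544647035099545
```

View pics/c5.png

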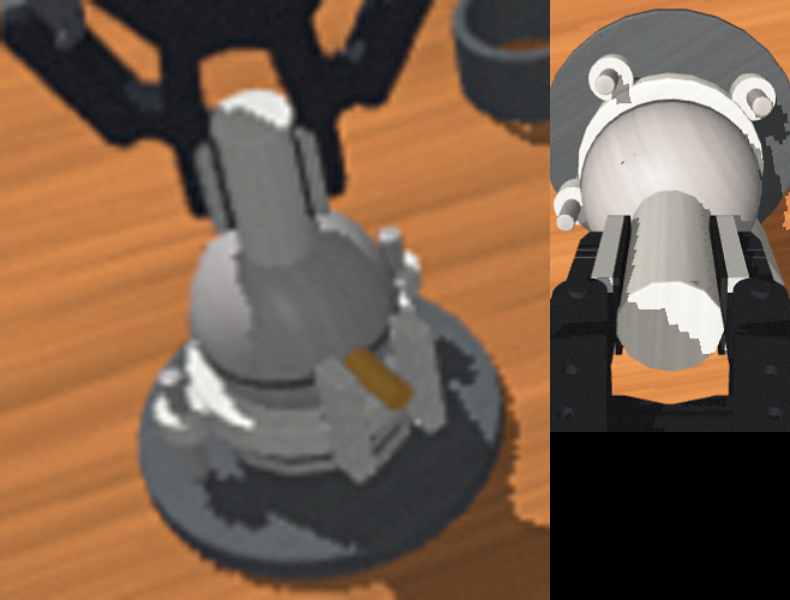

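The ring is down with the guide rods standing proud of it. The ball is seated, the nipple is between the prongs, and the push is steady at about 27 N with the hand still.

```bash
python3 -c "
from rig import bot; print(bot.finish_job())"
```

```text
the job is handed in; nothing more can be done
None
```

I lifted the grey round flask out of the rack by its neck and set it upright in the grey ring. I turned it about 0.11 rad so the nipple lies between the prongs, then pressed the ring down to its stop. I handed the job in at 9.55 s, still gripping at 120 N.

- **Ring at its stop:** the TCP had gone down about 16 mm from the calculated seating height. The upward force then jumped from 12 N to 44 N, so I backed off to a steady 27 N.
- **Last picture:** the guide rods stood proud of the ring, the ball was seated, the flask was upright and the nipple was between the prongs. I steered clear of the canister, wrench and collar but did not check their positions at the end.
- **Disagreement:** the three cameras' absolute positions differed by up to about 10 mm. The flask-to-ring offset agreed within about 3 mm, so I used that.
- **Residual side force:** about 2.5 N at the end, small enough to suggest good centring.

The 44 N was the highest wrist force I saw, and it came through the fingers and flask. The limit of 40 N is for the arm or the gripper's body, and I assumed it does not cover the fingers. The hand-in gave no verdict.

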